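Extend the telescopic prop by one hole

TASK

The telescopic prop lying in the bench cradle is too short: make it one hole longer. Press its sprung button down, slide the inner tube out of the sleeve and let the button pop fully up in the very next hole, so that the tube is locked there. Be gentle: use no more force than it takes, under 18 N along the prop and 25 N downwards, stop as soon as it has locked, let go, and leave the things around it alone.

Things in the scene. Friction and masses are not known exactly. Their poses are not given: they have to be found in the camera images.
- cradle: Fixed steel cradle holding the prop level; base plate 300 x 90 x 8 mm. Origin at the centre of its underside on the bench; x runs along the prop and points the way the inner tube extends (to the forked head), z up. The prop's centre line lies over this axis.
- cap_top (a point): Centre of the top face of the button's black cap (24 x 24 mm, 15 mm tall, on a narrow neck) on top of the prop. Button up: 102 mm above the bench, cap underside at 87 mm. It sinks as pressed and travels with the inner tube. It can be pressed with shut fingertips, dragged by them while pressed, or pushed along from its side.
- sleeve_top (a point): Point on the sleeve's upper face (75 mm above the bench, 44 mm wide) at the first hole's centre, where the button starts. Ahead of it a slotted strip (1.2 mm higher) has two more 24 mm long holes. The next one's centre is 58 to 102 mm further along the cradle's x (strip fitted by eye: find it by feel), the unwanted one 55 mm beyond that.
- button (a joint): Press depth of the button, m: 0 fully up, 0.009 at its bottom stop. Spring 6.5 N at the top, 12 N at the bottom. It unlocks when pressed deeper than 0.0055. Dragged 6 mm or more off a hole's centre it is kept down at about 0.005 by the sleeve wall, even when let go, and springs up by itself over a hole.
- tube (a joint): How far the inner tube (34 mm wide, forked head) is pulled out, m: 0 at the start, growing along the cradle's x up to 0.160. It drags with about 2 N, about 4 N with the button riding under the wall. With the button up in a hole it is locked, with 2 mm of play each way.
- bed (a joint): How far the rubber saddles under the prop are squashed downwards, m: 0 unloaded, 0.001 for every 10 N of press. Pressing harder than 25 N damages them.
- sleeve (a joint): How far the sleeve is shifted along the cradle's x axis in its rubber saddles, m: 0 unloaded, 0.001 for every 6 N pushed along the prop, springs back. Pushing harder than 18 N either way shears them.
- wrench: Bystander: combination wrench 190 mm long lying on the bench; origin at its underside.
- socket_mid (a point): Bystander: steel socket 32 mm across, 42 mm tall, standing; its centre.
- spray_mid (a point): Bystander: plain spray can 60 mm across, 160 mm tall, standing; its centre.
- jar_mid (a point): Bystander: jar 64 mm across, 75 mm tall, standing; its centre.

How it is judged:
By the outcome, as a careful person would: the job done as asked, in the order asked, and still so for the second after the job is handed in, with the robot touching nothing.
It also fails if it takes over 51 s, if anything falls off the work surface, if the arm or the gripper's body presses on something with over 40 N, if the wrist force passes 120 N, or if a joint passes its speed limit or range.

ROBOT

A 7-joint arm with a two-finger parallel gripper is mounted at the origin on the work surface. World frame = base frame: x ahead of the robot, y to its left, z up, the work surface at z = 0. Lengths are in m, angles in rad, forces in N, time in s.
With the tool pointing down it reaches from about 0.425 to 0.875 m from the base axis. Payload 4.7 kg.
Tool frame: the origin (TCP) lies on the mounting face of the last link; the fingertips stand 182 mm ahead of it and the grasp point (between the pads) lies 164 mm ahead of it; z points along the fingers, y is the direction in which the jaws open and shut (so a half turn about z gives the same grasp; the last joint's range is limited). The gripper opens to 87 mm and grips with 3 to 60 N. Pads are 19 mm wide; open, the fingers measure 117 mm over their backs; the gripper's body (75 mm by 190 mm) begins 51 mm behind the grasp point.
Start: joints at [1.219, 0.321, -0.07, 1.45, 0.023, 1.371, -0.057], TCP at [0.232, -0.607, 0.405] pointing down, gripper open.
Joint ranges: [-2.86, 2.86], [-0.3, 2.09], [-1.38, 1.24], [0.06, 2.45], [-1.56, 4.7], [0.09, 2.05], [-2.69, 2.69]. Speed limits (rad/s): [2.57, 2.57, 3.14, 3.14, 3.14, 3.14, 3.14].

INTERFACE

Orientations are given as a unit quaternion [w, x, y, z].
In Python, from bench import get_state, camera, calibration, finish_job gives the robot as it stands.
- The arm moves only by the tool apply_moves, never from a script. Its argument "motion" is a list of rows, each an object of numbers: "x", "y", "z": the shift along the world's x, y, z in units of 25 cm (1.0 is 25 cm); "ax", "ay", "az": the turn, a rotation vector about the world's x, y, z in units of 120 degrees (1.0 is 120 degrees); "gripper": the opening, from -1 (shut) to 1 (fully open). In form: [{"x": .., "y": .., "z": .., "ax": .., "ay": .., "az": .., "gripper": ..}, ...]. A call has exactly 10 rows; each row shifts and turns the commanded pose from where the row before left it; what a row does not reach is not made up. A row lasts 1/8 s, in which the tool goes at most 62.5 mm and 10.7 degrees, less where a joint would pass 70% of its speed; a pose out of reach is approached as far as the arm can. A call with a number of a shift or a turn outside -1 to 1 is refused whole. A call with a gripper value outside its range is refused whole. The fingers move at their own pace and stop on an object; "grip_force" is the grip in N (left out, the last holds). Time passes only in rows, so rows that do not move let the fingers close, or fill a call up. It gives the time, the measured TCP pose, the force and the opening at its end, in the units of the state.
- get_state(): the state, without advancing time (a new reading comes with each control period).
- camera(name): name is "side" or "top"; returns (picture, depth): 384x512x3 uint8, red, green, blue; 384x512 float32, m along the optical axis (not along the pixel's ray), 0 where there is no reading.
- calibration(name): a dict with "fovy" (degrees; the focal length in pixels is half the picture's height over the tangent of half this angle, whatever the lens; pixels are square), "cx", "cy" (the principal point, pixels), "eye" and "attitude" of the camera in the world. Camera axes: x right, y down, z forward; pixel columns grow to the right and rows downward; lengths in m; the calibration is good to about 2 mm. A picture is of the moment at which its call begins. calibration takes no time and is no camera call.
- finish_job(): hands the job in, once; it reports no verdict.
The state is a dict: "time_s": time; "joints": joint angles; "qd": joint speeds; "tau": joint torques, N m; "ee_pos": TCP position; "tcp_rot": TCP orientation; "wrist_force": force on the tool from outside, world axes, zero at the start; "ft_torque": the same for the moment, N m; "width": opening from 0.0 (shut) to 1.0 (fully open).
Only numpy, scipy, OpenCV 4.12 (cv2) and the standard library are available. Lean on these libraries where they do the work, as an engineer would, in place of code of your own. Each camera call takes 0.05 s, during which the arm holds its last target. There are 200 camera calls.

## Working session

There is one attempt and no reset: what is moved stays moved. The work goes in short steps, Python scripts to look and compute and a tool call to move; the robot and the scene stay as the last step left them, time stands still between calls to the robot, and variables do not carry over. Pictures are saved under pics/ and viewed, about 8 in all and at most 12, crops included, and the job is handed in when it is done.

Besides the shell and the picture viewer there is one more tool, called after ">>>" as name(argument=value, ...), one argument or row to a line, values as JSON. apply_moves: Moves the arm, as the interface text tells. Its arguments: {"type":"object","properties":{"motion":{"type":"array"},"grip_force":{"type":"number"}},"required":["motion"]}

```bash
mkdir -p pics; ls
python3 - <<'E'
from bench import *
import cv2
for n in("side","top"):
    p,d=camera(n); cv2.imwrite(f"pics/{n}0.png",cv2.cvtColor(p,cv2.COLOR_RGB2BGR)); print(n,calibration(n))
print(get_state())
E
```

```text
pics
side {'fovy': 56.52335458915238, 'cx': 249.50062997663238, 'cy': 186.35407525919672, 'eye': array([0.21184227, 0.26185036, 0.55150537]), 'attitude': array([ 0.15583945, -0.33465179,  0.83082762, -0.41647055])}
top {'fovy': 55.9587507404786, 'cx': 257.34440103343934, 'cy': 188.26309899741375, 'eye': array([ 0.48062861, -0.16565872,  0.81853518]), 'attitude': array([-0.02843704,  0.70944458, -0.70182028,  0.05768898])}
{'time_s': 0.1, 'joints': array([ 1.21911346,  0.32176855, -0.07008294,  1.45150549,  0.02261066,
        1.37078096, -0.05689313]), 'qd': array([-0.00193218, -0.00137062,  0.00044695, -0.00344871,  0.00102647,
        0.00339615,  0.00035416]), 'tau': array([-9.00422401e-05, -4.92570555e+01, -4.05670311e-01, -3.13401318e+01,
       -6.41868473e-02,  3.94556543e-02,  1.06632754e-04]), 'ee_pos': array([ 0.23240225, -0.60685905,  0.40378168]), 'tcp_rot': array([-8.13176339e-04,  9.83318482e-01,  1.81890243e-01, -2.01509507e-04]), 'wrist_force': array([ 0.56900106,  0.01495121, -0.4700054 ]), 'ft_torque': array([-0.02926574,  0.00756248, -0.05553108]), 'width': 1.0015034804393692}
```

View pics/top0.png

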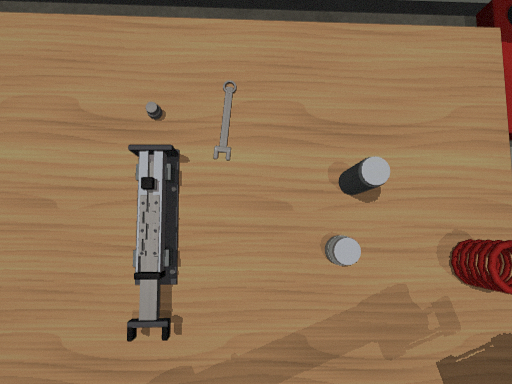

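View pics/side0.png

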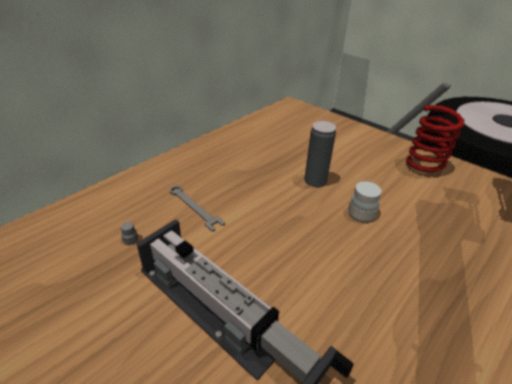

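The top view shows the cap near (148,183) with the fork head near (148,325). The side view shows the cap near (184,248) and the can and jar well clear. I'll enlarge both for a closer read.

```bash
cat > h.py <<'E'
from bench import *
import numpy as np,cv2
from scipy.spatial.transform import Rotation as R
def rot(q): return R.from_quat(np.roll(q,-1)).as_matrix()
def ray(n,u,v):
    c=calibration(n); f=192/np.tan(np.radians(c['fovy']/2))
    r=rot(c['attitude'])@np.array([(u-c['cx'])/f,(v-c['cy'])/f,1]); return np.array(c['eye']),r
def at_z(n,u,v,z):
    e,r=ray(n,u,v); return e+r*(z-e[2])/r[2]
def tri(a,b):
    (e1,r1),(e2,r2)=ray('top',*a),ray('side',*b)
    s=np.linalg.lstsq(np.c_[r1,-r2],e2-e1,rcond=None)[0]
    p,q=e1+s[0]*r1,e2+s[1]*r2; return (p+q)/2,np.linalg.norm(p-q)
E
python3 - <<'E'
from h import *
t=cv2.imread('pics/top0.png')[140:345,110:200]; s=cv2.imread('pics/side0.png')[215:384,130:360]
t=cv2.resize(t,None,fx=2.9,fy=2.9,interpolation=cv2.INTER_CUBIC); s=cv2.resize(s,None,fx=2.3,fy=2.3,interpolation=cv2.INTER_CUBIC)
o=np.zeros((600,800,3),np.uint8); o[:t.shape[0],:t.shape[1]]=t; w=min(s.shape[1],800-265); o[:s.shape[0],265:265+w]=s[:,:w]
cv2.imwrite('pics/crop.png',o)
print(tri((148,183),(184,247)))
for u,v in [(148,183),(147,325)]: print(at_z('top',u,v,.102))
p,d=camera('top'); print(d[183,148],d[200,148])
E
```

```text
(array([0.57749856, 0.02339634, 0.09661423]), np.float64(0.0015166734414351314))
[0.5761979 0.0214619 0.102    ]
[0.30582692 0.01127644 0.102     ]
0.71698445 0.7449224
```

View pics/crop.png

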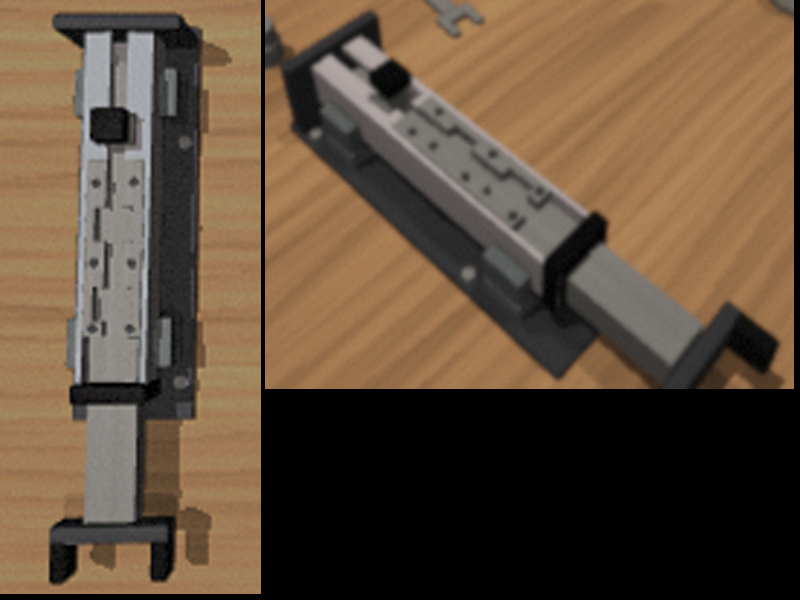

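Run:
```python
from h import *
p,d=camera('top'); c=calibration('top'); f=192/np.tan(np.radians(c['fovy']/2))
v,u=np.mgrid[:384,:512]
P=np.stack([(u-c['cx'])/f*d,(v-c['cy'])/f*d,d],-1)@rot(c['attitude']).T+c['eye']
m=(u>110)&(u<200)&(v>140)&(v<345)
Q=P[m]; print(np.histogram(Q[:,2],bins=np.arange(-.01,.13,.01)))
def rows(lo,hi,name):
    S=Q[(Q[:,2]>lo)&(Q[:,2]<hi)]
    r=[]
    for x in np.arange(.26,.66,.02):
        s=S[abs(S[:,0]-x)<.01]
        if len(s)>5: r.append((x,s[:,1].min(),s[:,1].max(),np.median(s[:,2])))
    print(name); print(np.round(r,4)); return S
rows(.068,.082,'sleeve'); rows(.055,.067,'tube')
S=Q[(Q[:,2]>.094)&(Q[:,2]<.11)]; print('high',len(S)); print(np.round(S,3)[:60])
print('cap',tri((147.7,182.5),(183.5,246)),at_z('top',147.7,182.5,.102))
for k,(a,z) in dict(plate=((150,148),.09),can=((375,172),.16),jar=((344,251),.075),sock=((152,107),.042)).items(): print(k,at_z('top',*a,z))
```

```text
(array([2550, 9397,  361,   48,  107,  236,  592, 2019, 2129,  465,   28,
        143,    0,    0]), array([-0.01,  0.  ,  0.01,  0.02,  0.03,  0.04,  0.05,  0.06,  0.07,
        0.08,  0.09,  0.1 ,  0.11,  0.12,  0.13]))
sleeve
[[ 2.60e-01 -1.88e-02  5.70e-02  6.90e-02]
 [ 2.80e-01 -2.06e-02  5.81e-02  6.93e-02]
 [ 3.00e-01 -2.01e-02  5.84e-02  6.96e-02]
 [ 3.20e-01  1.90e-03  3.66e-02  6.92e-02]
 [ 3.40e-01  3.10e-03  3.64e-02  6.91e-02]
 [ 3.60e-01  4.00e-03  3.66e-02  6.91e-02]
 [ 3.80e-01 -4.60e-03  4.58e-02  6.92e-02]
 [ 4.00e-01 -5.10e-03  4.62e-02  7.53e-02]
 [ 4.20e-01 -2.90e-03  4.59e-02  6.98e-02]
 [ 4.40e-01 -2.70e-03  4.66e-02  7.60e-02]
 [ 4.60e-01 -2.10e-03  4.53e-02  7.53e-02]
 [ 4.80e-01 -1.90e-03  4.68e-02  7.66e-02]
 [ 5.00e-01 -1.40e-03  4.73e-02  7.59e-02]
 [ 5.20e-01 -1.40e-03  4.65e-02  7.59e-02]
 [ 5.40e-01 -1.10e-03  4.74e-02  7.65e-02]
 [ 5.60e-01 -4.00e-04  4.83e-02  7.59e-02]
 [ 5.80e-01 -1.00e-04  4.81e-02  7.58e-02]
 [ 6.00e-01  2.00e-04  4.83e-02  7.57e-02]
 [ 6.20e-01  8.00e-04  4.94e-02  7.54e-02]
 [ 6.40e-01 -1.96e-02  6.65e-02  7.54e-02]]
tube
[[ 2.
[... 1665 characters left out ...]
.582 0.029 0.103]
 [0.582 0.028 0.101]
 [0.582 0.025 0.104]
 [0.582 0.024 0.101]
 [0.582 0.022 0.102]
 [0.583 0.02  0.1  ]
 [0.582 0.017 0.104]
 [0.582 0.016 0.101]
 [0.582 0.014 0.104]
 [0.583 0.012 0.1  ]
 [0.58  0.036 0.101]
 [0.58  0.033 0.104]
 [0.58  0.031 0.104]
 [0.58  0.029 0.105]
 [0.58  0.027 0.102]
 [0.58  0.025 0.103]
 [0.58  0.023 0.103]
 [0.58  0.021 0.103]
 [0.58  0.02  0.102]
 [0.58  0.018 0.102]]
cap (array([0.57827426, 0.02355499, 0.09860112]), np.float64(0.00163963500936859)) [0.57718711 0.0220926  0.102     ]
plate [0.64969225 0.02377649 0.09      ]
can [ 0.59513225 -0.41297726  0.16      ]
jar [ 0.44463238 -0.37512068  0.075     ]
sock [0.75297239 0.03595287 0.042     ]
```

>>> apply_moves(
  motion=[
    {"x":0.11,"y":0.2,"az":-0.083,"gripper":-1},
    {"x":0.11,"y":0.2,"az":-0.083,"gripper":-1},
    {"x":0.11,"y":0.2,"gripper":-1},
    {"x":0.11,"y":0.2,"gripper":-1},
    {"x":0.11,"y":0.2,"gripper":-1},
    {"x":0.11,"y":0.2,"gripper":-1},
    {"x":0.11,"y":0.2,"gripper":-1},
    {"x":0.11,"y":0.2,"gripper":-1},
    {"x":0.11,"y":0.2,"gripper":-1},
    {"x":0.11,"y":0.2,"gripper":-1},
  ],
  grip_force=10,
)

```text
validation failed for argument at $.mo...
```

>>> apply_moves(
  motion=[
    {"x":0.11,"y":0.2,"z":0.0,"ax":0.0,"ay":0.0,"az":-0.083,"gripper":-1.0},
    {"x":0.11,"y":0.2,"z":0.0,"ax":0.0,"ay":0.0,"az":-0.083,"gripper":-1.0},
    {"x":0.11,"y":0.2,"z":0.0,"ax":0.0,"ay":0.0,"az":0.0,"gripper":-1.0},
    {"x":0.11,"y":0.2,"z":0.0,"ax":0.0,"ay":0.0,"az":0.0,"gripper":-1.0},
    {"x":0.11,"y":0.2,"z":0.0,"ax":0.0,"ay":0.0,"az":0.0,"gripper":-1.0},
    {"x":0.11,"y":0.2,"z":0.0,"ax":0.0,"ay":0.0,"az":0.0,"gripper":-1.0},
    {"x":0.11,"y":0.2,"z":0.0,"ax":0.0,"ay":0.0,"az":0.0,"gripper":-1.0},
    {"x":0.11,"y":0.2,"z":0.0,"ax":0.0,"ay":0.0,"az":0.0,"gripper":-1.0},
    {"x":0.11,"y":0.2,"z":0.0,"ax":0.0,"ay":0.0,"az":0.0,"gripper":-1.0},
    {"x":0.11,"y":0.2,"z":0.0,"ax":0.0,"ay":0.0,"az":0.0,"gripper":-1.0},
  ],
  grip_force=10,
)

```text
time_s: 1.45
ee_pos: [0.508, -0.1053, 0.4049]
tcp_rot: [0.0, 1.0, 0.009, 0.0]
wrist_force: [1.1, -0.3, -0.9]
width: 0.023
```

>>> apply_moves(
  motion=[
    {"x":0.07,"y":0.13,"z":0.0,"ax":0.0,"ay":0.0,"az":0.0,"gripper":-1.0},
    {"x":0.07,"y":0.13,"z":0.0,"ax":0.0,"ay":0.0,"az":0.0,"gripper":-1.0},
    {"x":0.07,"y":0.13,"z":0.0,"ax":0.0,"ay":0.0,"az":0.0,"gripper":-1.0},
    {"x":0.066,"y":0.127,"z":0.0,"ax":0.0,"ay":0.0,"az":0.0,"gripper":-1.0},
    {"x":0.0,"y":0.0,"z":-0.1,"ax":0.0,"ay":0.0,"az":0.0,"gripper":-1.0},
    {"x":0.0,"y":0.0,"z":-0.1,"ax":0.0,"ay":0.0,"az":0.0,"gripper":-1.0},
    {"x":0.0,"y":0.0,"z":-0.1,"ax":0.0,"ay":0.0,"az":0.0,"gripper":-1.0},
    {"x":0.0,"y":0.0,"z":-0.1,"ax":0.0,"ay":0.0,"az":0.0,"gripper":-1.0},
    {"x":0.0,"y":0.0,"z":-0.02,"ax":0.0,"ay":0.0,"az":0.0,"gripper":-1.0},
    {"x":0.0,"y":0.0,"z":0.0,"ax":0.0,"ay":0.0,"az":0.0,"gripper":-1.0},
  ],
)

```text
time_s: 2.7
ee_pos: [0.5766, 0.0223, 0.3001]
tcp_rot: [-0.0, 1.0, 0.009, 0.0]
wrist_force: [-0.2, -0.2, 0.8]
width: 0.009
```

Run:
```python
from h import *
o=[]
for n,(a,b,c,d) in dict(top=(100,230,90,220),side=(140,290,110,260)).items():
    p,_=camera(n); o.append(cv2.resize(cv2.cvtColor(p[a:b,c:d],cv2.COLOR_RGB2BGR),(400,400),interpolation=cv2.INTER_CUBIC))
cv2.imwrite('pics/above.png',np.hstack(o)); s=get_state(); print(s['ee_pos'],s['wrist_force'])
```

```text
[0.57695674 0.0223437  0.30099894] [0.0063053  0.23123332 0.40914478]
```

View pics/above.png

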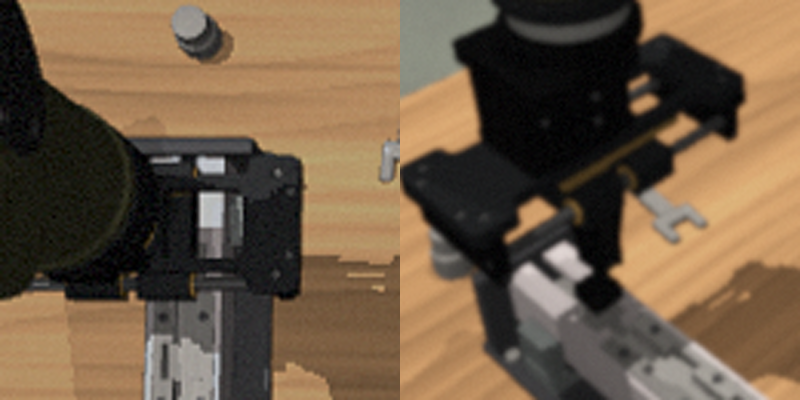

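Picture 4 shows the shut fingertips above the cap (side crop near (600,262), cap at (600,292)), with all bystanders clear. I'll press part-way first and check the force.

>>> apply_moves(
  motion=[
    {"x":0.0,"y":0.006,"z":-0.03,"ax":0.0,"ay":0.0,"az":0.0,"gripper":-1.0},
    {"x":0.0,"y":0.0,"z":-0.02,"ax":0.0,"ay":0.0,"az":0.0,"gripper":-1.0},
    {"x":0.0,"y":0.0,"z":-0.006,"ax":0.0,"ay":0.0,"az":0.0,"gripper":-1.0},
    {"x":0.0,"y":0.0,"z":-0.006,"ax":0.0,"ay":0.0,"az":0.0,"gripper":-1.0},
    {"x":0.0,"y":0.0,"z":-0.006,"ax":0.0,"ay":0.0,"az":0.0,"gripper":-1.0},
    {"x":0.0,"y":0.0,"z":-0.006,"ax":0.0,"ay":0.0,"az":0.0,"gripper":-1.0},
    {"x":0.0,"y":0.0,"z":-0.006,"ax":0.0,"ay":0.0,"az":0.0,"gripper":-1.0},
    {"x":0.0,"y":0.0,"z":0.0,"ax":0.0,"ay":0.0,"az":0.0,"gripper":-1.0},
    {"x":0.0,"y":0.0,"z":0.0,"ax":0.0,"ay":0.0,"az":0.0,"gripper":-1.0},
    {"x":0.0,"y":0.0,"z":0.0,"ax":0.0,"ay":0.0,"az":0.0,"gripper":-1.0},
  ],
)

```text
time_s: 4.05
ee_pos: [0.5769, 0.0238, 0.2813]
tcp_rot: [0.0, 1.0, 0.009, 0.001]
wrist_force: [-1.6, -0.1, 7.3]
width: 0.005
```

>>> apply_moves(
  motion=[
    {"x":0.0,"y":0.0,"z":-0.006,"ax":0.0,"ay":0.0,"az":0.0,"gripper":-1.0},
    {"x":0.0,"y":0.0,"z":-0.006,"ax":0.0,"ay":0.0,"az":0.0,"gripper":-1.0},
    {"x":0.0,"y":0.0,"z":-0.006,"ax":0.0,"ay":0.0,"az":0.0,"gripper":-1.0},
    {"x":0.0,"y":0.0,"z":-0.006,"ax":0.0,"ay":0.0,"az":0.0,"gripper":-1.0},
    {"x":0.0,"y":0.0,"z":0.0,"ax":0.0,"ay":0.0,"az":0.0,"gripper":-1.0},
    {"x":0.0,"y":0.0,"z":0.0,"ax":0.0,"ay":0.0,"az":0.0,"gripper":-1.0},
    {"x":-0.008,"y":0.0,"z":0.0,"ax":0.0,"ay":0.0,"az":0.0,"gripper":-1.0},
    {"x":-0.008,"y":0.0,"z":0.0,"ax":0.0,"ay":0.0,"az":0.0,"gripper":-1.0},
    {"x":-0.008,"y":-0.001,"z":0.0,"ax":0.0,"ay":0.0,"az":0.0,"gripper":-1.0},
    {"x":-0.008,"y":0.0,"z":0.0,"ax":0.0,"ay":0.0,"az":0.0,"gripper":-1.0},
  ],
)

```text
time_s: 5.3
ee_pos: [0.5706, 0.0237, 0.277]
tcp_rot: [0.0, 1.0, 0.009, 0.004]
wrist_force: [2.4, 0.6, 10.0]
width: 0.007
```

>>> apply_moves(
  motion=[
    {"x":0.0,"y":0.0,"z":-0.006,"ax":0.0,"ay":0.0,"az":0.0,"gripper":-1.0},
    {"x":-0.01,"y":0.0,"z":0.0,"ax":0.0,"ay":0.0,"az":0.0,"gripper":-1.0},
    {"x":-0.01,"y":0.0,"z":0.0,"ax":0.0,"ay":0.0,"az":0.0,"gripper":-1.0},
    {"x":-0.01,"y":0.0,"z":0.0,"ax":0.0,"ay":0.0,"az":0.0,"gripper":-1.0},
    {"x":-0.01,"y":-0.001,"z":0.0,"ax":0.0,"ay":0.0,"az":0.0,"gripper":-1.0},
    {"x":-0.01,"y":0.0,"z":0.0,"ax":0.0,"ay":0.0,"az":0.0,"gripper":-1.0},
    {"x":-0.01,"y":0.0,"z":0.0,"ax":0.0,"ay":0.0,"az":0.0,"gripper":-1.0},
    {"x":-0.01,"y":0.0,"z":0.0,"ax":0.0,"ay":0.0,"az":0.0,"gripper":-1.0},
    {"x":-0.01,"y":0.0,"z":0.0,"ax":0.0,"ay":0.0,"az":0.0,"gripper":-1.0},
    {"x":0.0,"y":0.0,"z":0.0,"ax":0.0,"ay":0.0,"az":0.0,"gripper":-1.0},
  ],
)

```text
time_s: 6.55
ee_pos: [0.5506, 0.0234, 0.2755]
tcp_rot: [0.0, 1.0, 0.009, 0.004]
wrist_force: [1.9, -0.7, 11.2]
width: 0.005
```

Run:
```python
from h import *
p,_=camera('side'); cv2.imwrite('pics/drag.png',cv2.resize(cv2.cvtColor(p[200:384,130:360],cv2.COLOR_RGB2BGR),None,fx=3,fy=3,interpolation=cv2.INTER_CUBIC)); s=get_state(); print(s['ee_pos'],s['wrist_force'])
```

```text
[0.55059978 0.02336558 0.27548732] [ 1.84600999 -0.32770105 10.39894258]
```

View pics/drag.png

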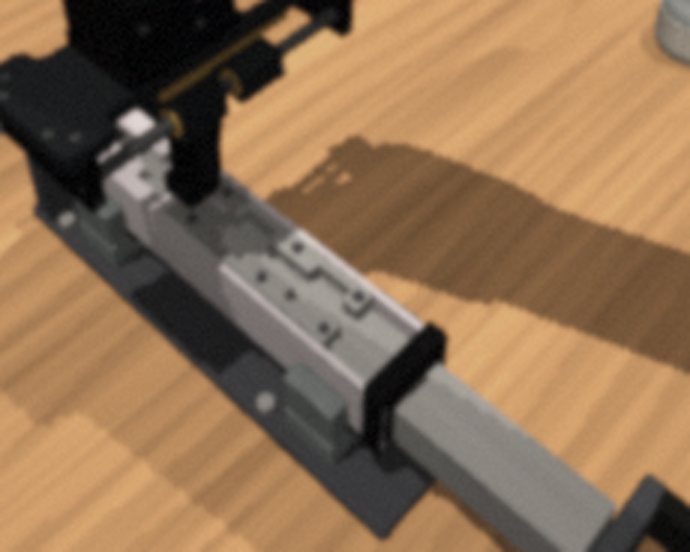

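Picture 5 shows the fork head moved outward (to about (347,363) from (334,348) in full-frame pixels) with the cap under the tips, so it unlocked and dragged. I'll drag a bit further, still short of 52 mm, then lift off.

>>> apply_moves(
  motion=[
    {"x":-0.011,"y":0.0,"z":0.0,"ax":0.0,"ay":0.0,"az":0.0,"gripper":-1.0},
    {"x":-0.011,"y":0.0,"z":0.0,"ax":0.0,"ay":0.0,"az":0.0,"gripper":-1.0},
    {"x":-0.011,"y":-0.001,"z":0.0,"ax":0.0,"ay":0.0,"az":0.0,"gripper":-1.0},
    {"x":-0.011,"y":0.0,"z":0.0,"ax":0.0,"ay":0.0,"az":0.0,"gripper":-1.0},
    {"x":-0.011,"y":0.0,"z":0.0,"ax":0.0,"ay":0.0,"az":0.0,"gripper":-1.0},
    {"x":-0.011,"y":0.0,"z":0.0,"ax":0.0,"ay":0.0,"az":0.0,"gripper":-1.0},
    {"x":0.0,"y":0.0,"z":0.0,"ax":0.0,"ay":0.0,"az":0.0,"gripper":-1.0},
    {"x":0.0,"y":0.0,"z":0.04,"ax":0.0,"ay":0.0,"az":0.0,"gripper":-1.0},
    {"x":0.0,"y":0.0,"z":0.08,"ax":0.0,"ay":0.0,"az":0.0,"gripper":-1.0},
    {"x":0.06,"y":0.0,"z":0.02,"ax":0.0,"ay":0.0,"az":0.0,"gripper":-1.0},
  ],
)

```text
time_s: 7.85
ee_pos: [0.5469, 0.0232, 0.3086]
tcp_rot: [0.0, 1.0, 0.009, 0.001]
wrist_force: [-1.1, 0.1, -0.1]
width: 0.007
```

>>> apply_moves(
  motion=[
    {"x":0.06,"y":0.0,"z":0.0,"ax":0.0,"ay":0.0,"az":0.0,"gripper":-1.0},
    {"x":0.03,"y":0.001,"z":0.0,"ax":0.0,"ay":0.0,"az":0.0,"gripper":-1.0},
    {"x":0.0,"y":0.0,"z":0.0,"ax":0.0,"ay":0.0,"az":0.0,"gripper":-1.0},
    {"x":0.0,"y":0.0,"z":0.0,"ax":0.0,"ay":0.0,"az":0.0,"gripper":-1.0},
    {"x":0.0,"y":0.0,"z":0.0,"ax":0.0,"ay":0.0,"az":0.0,"gripper":-1.0},
    {"x":0.0,"y":0.0,"z":0.0,"ax":0.0,"ay":0.0,"az":0.0,"gripper":-1.0},
    {"x":0.0,"y":0.0,"z":0.0,"ax":0.0,"ay":0.0,"az":0.0,"gripper":-1.0},
    {"x":0.0,"y":0.0,"z":0.0,"ax":0.0,"ay":0.0,"az":0.0,"gripper":-1.0},
    {"x":0.0,"y":0.0,"z":0.0,"ax":0.0,"ay":0.0,"az":0.0,"gripper":-1.0},
    {"x":0.0,"y":0.0,"z":0.0,"ax":0.0,"ay":0.0,"az":0.0,"gripper":-1.0},
  ],
)

```text
time_s: 9.1
ee_pos: [0.5695, 0.0232, 0.3073]
tcp_rot: [0.0, 1.0, 0.009, -0.0]
wrist_force: [0.3, -1.0, 1.0]
width: 0.003
```

```bash
cat >> h.py <<'E'
def capblob(n='side'):
    p,_=camera(n); return p
def headx():
    # fork head far-edge: world points from top depth
    p,d=camera('top'); c=calibration('top'); f=192/np.tan(np.radians(c['fovy']/2)); v,u=np.mgrid[:384,:512]
    P=np.stack([(u-c['cx'])/f*d,(v-c['cy'])/f*d,d],-1)@rot(c['attitude']).T+c['eye']
    return p,P,u,v
E
python3 - <<'E'
from h import *
p,P,u,v=headx()
c=P[(P[...,2]>.09)&(P[...,2]<.11)&(abs(P[...,1]-.022)<.02)&(P[...,0]<.56)]
print('cap',c.min(0),c.max(0),np.median(c,0),len(c)); s=get_state(); print(s['ee_pos'],s['wrist_force'])
q=camera('side')[0]
t=cv2.resize(p[130:384,100:200],(236,600)); w=cv2.resize(q[184:384,130:318],(564,600))
cv2.imwrite('pics/behind.png',cv2.cvtColor(np.hstack([t,w]),cv2.COLOR_RGB2BGR))
E
```

```text
cap [0.52490433 0.01119835 0.09021519] [0.54536321 0.03528488 0.10045934] [0.53283801 0.02217028 0.09725872] 108
[0.56947717 0.02323088 0.30726884] [-0.60525786 -0.20105622 -0.28138087]
```

View pics/behind.png

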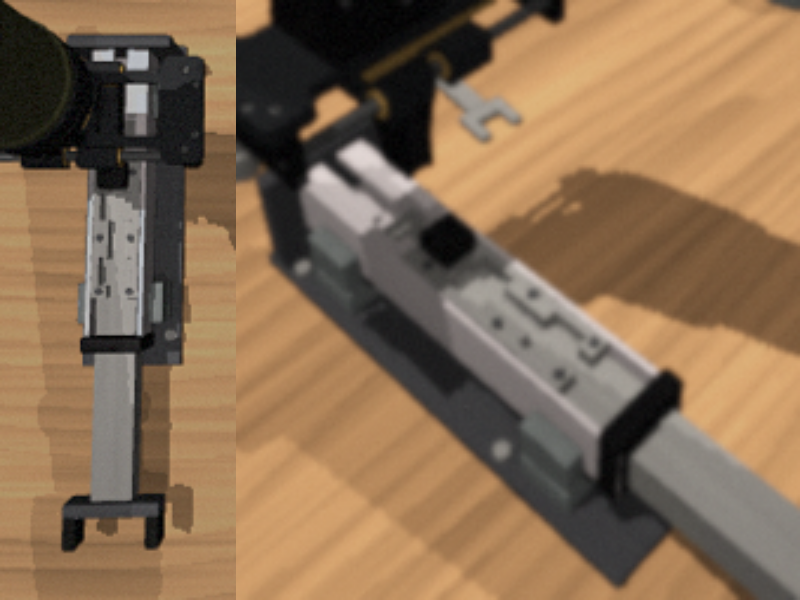

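Picture 6: the cap is at side crop (448,238) and stays down (z≈0.097). It is centred near x=0.535, about 41 mm out, and the tips are behind it. Next I lower the tips behind it and push from the side.

>>> apply_moves(
  motion=[
    {"x":0.0,"y":0.0,"z":-0.06,"ax":0.0,"ay":0.0,"az":0.0,"gripper":-1.0},
    {"x":0.0,"y":0.0,"z":-0.06,"ax":0.0,"ay":0.0,"az":0.0,"gripper":-1.0},
    {"x":0.0,"y":0.0,"z":-0.04,"ax":0.0,"ay":0.0,"az":0.0,"gripper":-1.0},
    {"x":0.0,"y":0.0,"z":0.0,"ax":0.0,"ay":0.0,"az":0.0,"gripper":-1.0},
    {"x":-0.008,"y":0.0,"z":0.0,"ax":0.0,"ay":0.0,"az":0.0,"gripper":-1.0},
    {"x":-0.008,"y":0.0,"z":0.0,"ax":0.0,"ay":0.0,"az":0.0,"gripper":-1.0},
    {"x":-0.008,"y":0.0,"z":0.0,"ax":0.0,"ay":0.0,"az":0.0,"gripper":-1.0},
    {"x":-0.008,"y":0.0,"z":0.0,"ax":0.0,"ay":0.0,"az":0.0,"gripper":-1.0},
    {"x":-0.008,"y":-0.001,"z":0.0,"ax":0.0,"ay":0.0,"az":0.0,"gripper":-1.0},
    {"x":-0.008,"y":0.0,"z":0.0,"ax":0.0,"ay":0.0,"az":0.0,"gripper":-1.0},
  ],
)

```text
time_s: 10.45
ee_pos: [0.5583, 0.023, 0.2678]
tcp_rot: [-0.0, 1.0, 0.009, 0.002]
wrist_force: [5.3, 0.6, -2.3]
width: 0.006
```

>>> apply_moves(
  motion=[
    {"x":-0.004,"y":0.0,"z":0.0,"ax":0.0,"ay":0.0,"az":0.0,"gripper":-1.0},
    {"x":-0.004,"y":0.0,"z":0.0,"ax":0.0,"ay":0.0,"az":0.0,"gripper":-1.0},
    {"x":-0.004,"y":0.0,"z":0.0,"ax":0.0,"ay":0.0,"az":0.0,"gripper":-1.0},
    {"x":-0.004,"y":0.0,"z":0.0,"ax":0.0,"ay":0.0,"az":0.0,"gripper":-1.0},
    {"x":-0.004,"y":0.0,"z":0.0,"ax":0.0,"ay":0.0,"az":0.0,"gripper":-1.0},
    {"x":-0.004,"y":-0.001,"z":0.0,"ax":0.0,"ay":0.0,"az":0.0,"gripper":-1.0},
    {"x":-0.004,"y":0.0,"z":0.0,"ax":0.0,"ay":0.0,"az":0.0,"gripper":-1.0},
    {"x":-0.004,"y":0.0,"z":0.0,"ax":0.0,"ay":0.0,"az":0.0,"gripper":-1.0},
    {"x":-0.004,"y":0.0,"z":0.0,"ax":0.0,"ay":0.0,"az":0.0,"gripper":-1.0},
    {"x":-0.004,"y":0.0,"z":0.0,"ax":0.0,"ay":0.0,"az":0.0,"gripper":-1.0},
  ],
)

```text
time_s: 11.7
ee_pos: [0.5505, 0.0227, 0.2685]
tcp_rot: [-0.001, 1.0, 0.009, 0.006]
wrist_force: [11.9, 0.4, -6.7]
width: 0.007
```

Force rose to 12 N earlier than expected, so I'll look before pushing further.

Run:
```python
from h import *
p,P,u,v=headx()
c=P[(P[...,2]>.088)&(P[...,2]<.11)&(abs(P[...,1]-.022)<.02)&(P[...,0]<.538)&(P[...,0]>.48)]
print('cap',c.min(0),c.max(0),np.median(c,0),len(c)); s=get_state(); print(s['ee_pos'],s['wrist_force'],s['tcp_rot'])
h=P[(P[...,2]>.055)&(P[...,2]<.08)&(abs(P[...,1]-.015)<.012)&(P[...,0]<.37)]; print('head far', np.percentile(h[:,0],[1,5,10]))
q=camera('side')[0]
t=cv2.resize(p[130:384,100:200],(236,600)); w=cv2.resize(q[184:334,130:271],(564,600),interpolation=cv2.INTER_CUBIC)
cv2.imwrite('pics/push.png',cv2.cvtColor(np.hstack([t,w]),cv2.COLOR_RGB2BGR))
```

```text
Traceback (most recent call last):
ValueError: zero-size array to reduction operation minimum which has no identity
```

Run:
```python
from h import *
p,P,u,v=headx()
s=get_state(); print(s['ee_pos'],s['wrist_force'],s['tcp_rot'])
h=P[(P[...,2]>.055)&(P[...,2]<.08)&(abs(P[...,1]-.017)<.012)&(P[...,0]<.37)]; print('head far', np.percentile(h[:,0],[1,5,10]))
q=camera('side')[0]
t=cv2.resize(p[130:384,100:200],(236,600)); w=cv2.resize(q[184:334,130:271],(564,600),interpolation=cv2.INTER_CUBIC)
cv2.imwrite('pics/push.png',cv2.cvtColor(np.hstack([t,w]),cv2.COLOR_RGB2BGR))
```

```text
[0.5503326  0.02270828 0.26847145] [11.58250516  1.33454539 -6.11413343] [-5.34906626e-04  9.99944837e-01  9.01814566e-03  5.35821219e-03]
head far [0.24705953 0.25110356 0.25660744]
```

View pics/push.png

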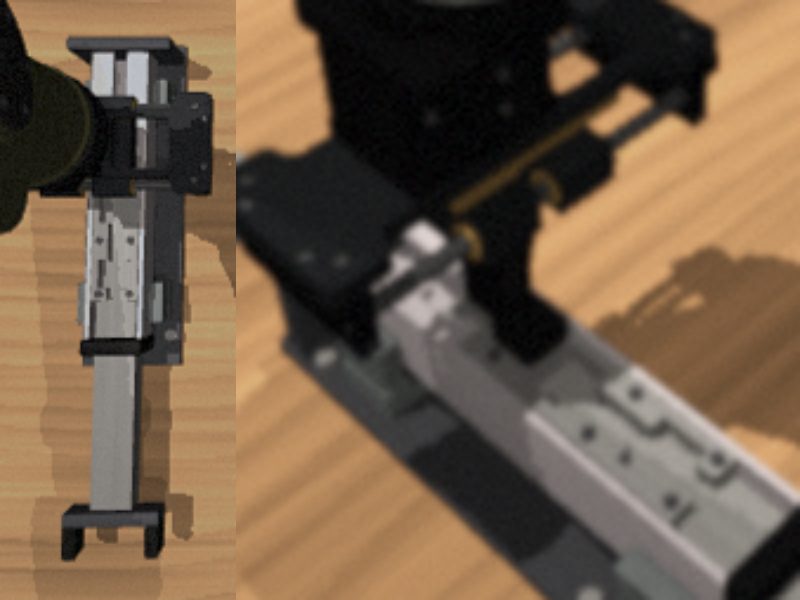

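```bash
cat >> h.py <<'E'
def pts(n):
    p,d=camera(n); c=calibration(n); f=192/np.tan(np.radians(c['fovy']/2)); v,u=np.mgrid[:384,:512]
    return p,np.stack([(u-c['cx'])/f*d,(v-c['cy'])/f*d,d],-1)@rot(c['attitude']).T+c['eye']
def ext():
    a=cv2.imread('pics/top0.png'); b=cv2.cvtColor(camera('top')[0],cv2.COLOR_RGB2BGR)
    T=a[316:343,124:174]; r=cv2.matchTemplate(b[310:384,112:186],T,cv2.TM_CCOEFF_NORMED)
    _,m,_,(x,y)=cv2.minMaxLoc(r); q=r[y-1:y+2,x]; y2=y+(q[0]-q[2])/(2*(q[0]-2*q[1]+q[2]))
    dx=x+112-124; dv=y2+310-316
    return m,dx,dv,at_z('top',149,329,.066)-at_z('top',149+dx,329+dv,.066)
def caplook():
    p,P=pts('side'); m=(P[...,2]>.08)&(P[...,2]<.115)&(abs(P[...,1]-.022)<.02)&(P[...,0]>.45)&(P[...,0]<.552)
    Q=P[m]; o=np.argsort(Q[:,0])
    for a in np.arange(.45,.55,.004):
        s=Q[(Q[:,0]>=a)&(Q[:,0]<a+.004)]
        if len(s): print(round(a,3),len(s),np.round(np.percentile(s[:,2],[5,50,95]),4),np.round([s[:,1].min(),s[:,1].max()],3))
E
python3 - <<'E'
from h import *
print(ext()); caplook()
E
```

```text
(0.9424710273742676, -1, np.float32(25.59497), array([0.04833522, 0.00019665, 0.        ]))
0.514 69 [0.0853 0.0927 0.0976] [0.014 0.036]
0.518 36 [0.0894 0.097  0.0984] [0.013 0.037]
0.522 35 [0.0907 0.0974 0.0988] [0.014 0.037]
0.526 33 [0.0875 0.0969 0.0986] [0.014 0.037]
0.53 35 [0.0906 0.0969 0.0986] [0.014 0.037]
0.534 29 [0.0883 0.0974 0.0983] [0.015 0.037]
0.538 87 [0.0961 0.1042 0.1129] [0.013 0.035]
0.542 15 [0.0932 0.1006 0.1131] [0.021 0.033]
0.546 14 [0.0888 0.1001 0.113 ] [0.03  0.033]
0.55 8 [0.0908 0.1015 0.1136] [0.031 0.033]
```

Cap top is still 97 mm (button down) and extension is about 48 mm, with 11.6 N held. I'll probe with 1 mm to tell friction from an obstruction.

>>> apply_moves(
  motion=[
    {"x":-0.002,"y":0.0,"z":0.0,"ax":0.0,"ay":0.0,"az":0.0,"gripper":-1.0},
    {"x":-0.002,"y":0.0,"z":0.0,"ax":0.0,"ay":0.0,"az":0.0,"gripper":-1.0},
    {"x":0.0,"y":0.0,"z":0.0,"ax":0.0,"ay":0.0,"az":0.0,"gripper":-1.0},
    {"x":0.0,"y":0.0,"z":0.0,"ax":0.0,"ay":0.0,"az":0.0,"gripper":-1.0},
    {"x":0.0,"y":0.0,"z":0.0,"ax":0.0,"ay":0.0,"az":0.0,"gripper":-1.0},
    {"x":0.0,"y":0.0,"z":0.0,"ax":0.0,"ay":0.0,"az":0.0,"gripper":-1.0},
    {"x":0.0,"y":0.0,"z":0.0,"ax":0.0,"ay":0.0,"az":0.0,"gripper":-1.0},
    {"x":0.0,"y":0.0,"z":0.0,"ax":0.0,"ay":0.0,"az":0.0,"gripper":-1.0},
    {"x":0.0,"y":0.0,"z":0.0,"ax":0.0,"ay":0.0,"az":0.0,"gripper":-1.0},
    {"x":0.0,"y":0.0,"z":0.0,"ax":0.0,"ay":0.0,"az":0.0,"gripper":-1.0},
  ],
)

```text
time_s: 13.2
ee_pos: [0.5495, 0.0227, 0.2685]
tcp_rot: [-0.001, 1.0, 0.009, 0.006]
wrist_force: [12.1, 0.8, -6.3]
width: 0.006
```

Run:
```python
from h import *
s=get_state(); print(s['time_s'],s['ee_pos'],s['wrist_force'],s['tcp_rot'],s['ft_torque']); print(ext())
```

```text
13.2 [0.54949237 0.02265527 0.26851596] [12.08526131  0.81884909 -6.30519441] [-5.50288798e-04  9.99944100e-01  8.98956629e-03  5.53916035e-03] [ 0.13475004 -2.93715394 -0.0225525 ]
(0.9526690244674683, -1, np.float32(25.983917), array([0.04906377, 0.00022913, 0.        ]))
```

The tube moves at a constant ~12 N: this is friction, with the tips riding up and pulling the cap up against the wall. I'll back off, lower the tips 2 mm and push with a slight downward bias.

>>> apply_moves(
  motion=[
    {"x":0.012,"y":0.0,"z":0.0,"ax":0.0,"ay":0.0,"az":0.0,"gripper":-1.0},
    {"x":0.012,"y":0.0,"z":-0.003,"ax":0.0,"ay":0.0,"az":0.0,"gripper":-1.0},
    {"x":0.0,"y":0.0,"z":0.0,"ax":0.0,"ay":0.0,"az":0.0,"gripper":-1.0},
    {"x":-0.006,"y":0.0,"z":0.0,"ax":0.0,"ay":0.0,"az":0.0,"gripper":-1.0},
    {"x":-0.006,"y":0.0,"z":0.0,"ax":0.0,"ay":0.0,"az":0.0,"gripper":-1.0},
    {"x":-0.004,"y":0.0,"z":-0.001,"ax":0.0,"ay":0.0,"az":0.0,"gripper":-1.0},
    {"x":-0.004,"y":0.0,"z":-0.001,"ax":0.0,"ay":0.0,"az":0.0,"gripper":-1.0},
    {"x":-0.003,"y":0.0,"z":-0.001,"ax":0.0,"ay":0.0,"az":0.0,"gripper":-1.0},
    {"x":-0.003,"y":0.0,"z":-0.001,"ax":0.0,"ay":0.0,"az":0.0,"gripper":-1.0},
    {"x":-0.003,"y":0.0,"z":-0.001,"ax":0.0,"ay":0.0,"az":0.0,"gripper":-1.0},
  ],
)

```text
time_s: 14.5
ee_pos: [0.5465, 0.0228, 0.2668]
tcp_rot: [0.0, 1.0, 0.009, 0.003]
wrist_force: [5.8, 0.3, 4.4]
width: 0.005
```

Run:
```python
from h import *
s=get_state(); print(s['time_s'],s['ee_pos'],s['wrist_force'],s['tcp_rot']); print(ext())
```

```text
14.5 [0.54646572 0.02279378 0.26681115] [5.79264788 0.27160812 4.41743557] [6.07474464e-05 9.99955960e-01 9.03235198e-03 2.54774351e-03]
(0.9448123574256897, -1, np.float32(28.177124), array([0.05316854, 0.00041209, 0.        ]))
```

Better: 5.8 N along the prop, extension about 52 mm. I'm continuing in 4 mm feel-steps.

>>> apply_moves(
  motion=[
    {"x":-0.002,"y":0.0,"z":0.0,"ax":0.0,"ay":0.0,"az":0.0,"gripper":-1.0},
    {"x":-0.002,"y":0.0,"z":0.0,"ax":0.0,"ay":0.0,"az":0.0,"gripper":-1.0},
    {"x":-0.002,"y":0.0,"z":0.0,"ax":0.0,"ay":0.0,"az":0.0,"gripper":-1.0},
    {"x":-0.002,"y":0.0,"z":0.0,"ax":0.0,"ay":0.0,"az":0.0,"gripper":-1.0},
    {"x":-0.002,"y":0.0,"z":0.0,"ax":0.0,"ay":0.0,"az":0.0,"gripper":-1.0},
    {"x":-0.002,"y":0.0,"z":0.0,"ax":0.0,"ay":0.0,"az":0.0,"gripper":-1.0},
    {"x":-0.002,"y":0.0,"z":0.0,"ax":0.0,"ay":0.0,"az":0.0,"gripper":-1.0},
    {"x":-0.002,"y":0.0,"z":0.0,"ax":0.0,"ay":0.0,"az":0.0,"gripper":-1.0},
    {"x":-0.001,"y":0.0,"z":0.0,"ax":0.0,"ay":0.0,"az":0.0,"gripper":-1.0},
    {"x":0.0,"y":0.0,"z":0.0,"ax":0.0,"ay":0.0,"az":0.0,"gripper":-1.0},
  ],
)

```text
time_s: 15.8
ee_pos: [0.5419, 0.0228, 0.2665]
tcp_rot: [0.0, 1.0, 0.009, 0.002]
wrist_force: [5.7, 0.1, 4.3]
width: 0.007
```

>>> apply_moves(
  motion=[
    {"x":-0.002,"y":0.0,"z":0.0,"ax":0.0,"ay":0.0,"az":0.0,"gripper":-1.0},
    {"x":-0.002,"y":0.0,"z":0.0,"ax":0.0,"ay":0.0,"az":0.0,"gripper":-1.0},
    {"x":-0.002,"y":0.0,"z":0.0,"ax":0.0,"ay":0.0,"az":0.0,"gripper":-1.0},
    {"x":-0.002,"y":0.0,"z":0.0,"ax":0.0,"ay":0.0,"az":0.0,"gripper":-1.0},
    {"x":-0.002,"y":0.0,"z":0.0,"ax":0.0,"ay":0.0,"az":0.0,"gripper":-1.0},
    {"x":-0.002,"y":0.0,"z":0.0,"ax":0.0,"ay":0.0,"az":0.0,"gripper":-1.0},
    {"x":-0.002,"y":0.0,"z":0.0,"ax":0.0,"ay":0.0,"az":0.0,"gripper":-1.0},
    {"x":-0.002,"y":0.0,"z":0.0,"ax":0.0,"ay":0.0,"az":0.0,"gripper":-1.0},
    {"x":-0.002,"y":0.0,"z":0.0,"ax":0.0,"ay":0.0,"az":0.0,"gripper":-1.0},
    {"x":0.0,"y":0.0,"z":0.0,"ax":0.0,"ay":0.0,"az":0.0,"gripper":-1.0},
  ],
)

```text
time_s: 17.05
ee_pos: [0.5373, 0.0227, 0.2664]
tcp_rot: [0.0, 1.0, 0.009, 0.002]
wrist_force: [5.1, -0.8, 3.5]
width: 0.006
```

>>> apply_moves(
  motion=[
    {"x":-0.002,"y":0.0,"z":0.0,"ax":0.0,"ay":0.0,"az":0.0,"gripper":-1.0},
    {"x":-0.002,"y":0.0,"z":0.0,"ax":0.0,"ay":0.0,"az":0.0,"gripper":-1.0},
    {"x":-0.002,"y":0.0,"z":0.0,"ax":0.0,"ay":0.0,"az":0.0,"gripper":-1.0},
    {"x":-0.002,"y":0.0,"z":0.0,"ax":0.0,"ay":0.0,"az":0.0,"gripper":-1.0},
    {"x":-0.002,"y":-0.001,"z":0.0,"ax":0.0,"ay":0.0,"az":0.0,"gripper":-1.0},
    {"x":-0.002,"y":0.0,"z":0.0,"ax":0.0,"ay":0.0,"az":0.0,"gripper":-1.0},
    {"x":-0.002,"y":0.0,"z":0.0,"ax":0.0,"ay":0.0,"az":0.0,"gripper":-1.0},
    {"x":-0.002,"y":0.0,"z":0.0,"ax":0.0,"ay":0.0,"az":0.0,"gripper":-1.0},
    {"x":-0.002,"y":0.0,"z":0.0,"ax":0.0,"ay":0.0,"az":0.0,"gripper":-1.0},
    {"x":0.0,"y":0.0,"z":0.0,"ax":0.0,"ay":0.0,"az":0.0,"gripper":-1.0},
  ],
)

```text
time_s: 18.3
ee_pos: [0.5318, 0.0224, 0.265]
tcp_rot: [0.0, 1.0, 0.009, -0.0]
wrist_force: [1.3, 0.8, -1.0]
width: 0.004
```

Run:
```python
from h import *
s=get_state(); print(s['time_s'],s['ee_pos'],s['wrist_force'],s['tcp_rot']); print(ext()); caplook()
```

```text
18.3 [0.53178622 0.02239075 0.26500323] [ 1.3085149   0.75958397 -1.01170799] [ 6.39394441e-05  9.99959243e-01  9.02193292e-03 -3.35443921e-04]
(0.9310975670814514, -1, np.float32(36.68857), array([0.06904464, 0.00111976, 0.        ]))
0.49 1 [0.0986 0.0986 0.0986] [0.027 0.027]
0.494 78 [0.0912 0.0978 0.1028] [0.014 0.037]
0.498 38 [0.0923 0.1019 0.1035] [0.015 0.036]
0.502 35 [0.0934 0.1023 0.1036] [0.015 0.036]
0.506 38 [0.0955 0.1019 0.1036] [0.014 0.037]
0.51 34 [0.0922 0.1023 0.1031] [0.015 0.037]
0.514 29 [0.0965 0.1019 0.1033] [0.014 0.037]
0.518 69 [0.0991 0.1072 0.1143] [0.012 0.035]
0.522 13 [0.0954 0.1026 0.1107] [0.016 0.033]
0.526 17 [0.0868 0.0951 0.1123] [0.03  0.033]
0.53 15 [0.0858 0.097  0.1108] [0.03  0.033]
0.534 15 [0.0851 0.097  0.1063] [0.03  0.032]
0.538 9 [0.0864 0.0945 0.1051] [0.031 0.032]
```

The force dropped to about 1 N and the cap top is back at 102 mm, so it has popped up at about 69 mm. I'll stop here and back off.

>>> apply_moves(
  motion=[
    {"x":0.03,"y":0.0,"z":0.0,"ax":0.0,"ay":0.0,"az":0.0,"gripper":-1.0},
    {"x":0.04,"y":0.0,"z":0.0,"ax":0.0,"ay":0.0,"az":0.0,"gripper":-1.0},
    {"x":0.0,"y":0.0,"z":0.1,"ax":0.0,"ay":0.0,"az":0.0,"gripper":-1.0},
    {"x":0.0,"y":0.0,"z":0.15,"ax":0.0,"ay":0.0,"az":0.0,"gripper":-1.0},
    {"x":0.0,"y":0.0,"z":0.15,"ax":0.0,"ay":0.0,"az":0.0,"gripper":-1.0},
    {"x":0.0,"y":0.0,"z":0.15,"ax":0.0,"ay":0.0,"az":0.0,"gripper":-1.0},
    {"x":0.0,"y":-0.15,"z":0.05,"ax":0.0,"ay":0.0,"az":0.0,"gripper":-1.0},
    {"x":0.0,"y":-0.2,"z":0.0,"ax":0.0,"ay":0.0,"az":0.0,"gripper":-1.0},
    {"x":0.0,"y":-0.2,"z":0.0,"ax":0.0,"ay":0.0,"az":0.0,"gripper":-1.0},
    {"x":0.0,"y":0.0,"z":0.0,"ax":0.0,"ay":0.0,"az":0.0,"gripper":-1.0},
  ],
)

```text
time_s: 19.65
ee_pos: [0.5493, -0.1207, 0.4146]
tcp_rot: [0.001, 1.0, 0.005, -0.001]
wrist_force: [-0.2, 0.4, -0.0]
width: 0.005
```

Run:
```python
from h import *
s=get_state(); print(s['time_s'],s['ee_pos'],s['wrist_force']); print(ext()); caplook()
p=camera('top')[0];q=camera('side')[0]
cv2.imwrite('pics/end.png',cv2.cvtColor(np.hstack([cv2.resize(x,(400,300)) for x in (p,q)]),cv2.COLOR_RGB2BGR))
```

```text
19.65 [ 0.54926839 -0.12072612  0.41461715] [-0.15620403  0.37784661 -0.04054644]
(0.05867740139365196, 3, np.float32(3.839447), array([0.00731924, 0.00619284, 0.        ]))
0.494 74 [0.0902 0.0968 0.1024] [0.014 0.036]
0.498 43 [0.0928 0.1019 0.1036] [0.013 0.037]
0.502 35 [0.095  0.1021 0.1033] [0.015 0.037]
0.506 36 [0.0929 0.1019 0.1036] [0.013 0.037]
0.51 35 [0.0949 0.1018 0.1035] [0.015 0.037]
0.514 28 [0.0928 0.1016 0.1027] [0.014 0.037]
0.518 3 [0.1004 0.1004 0.101 ] [0.017 0.028]
```

View pics/end.png

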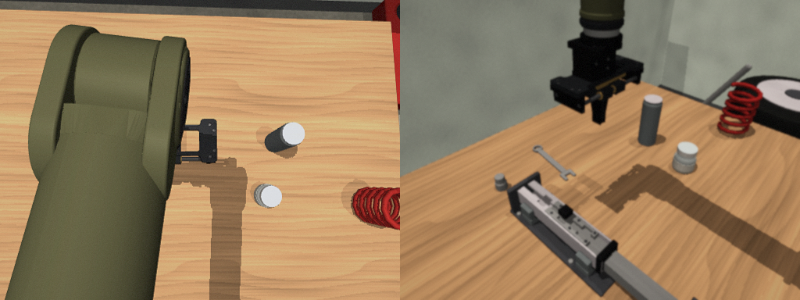

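The final picture shows the cap up in its hole (side view near (566,211)), the arm clear, and the wrench, socket, can and jar in place. (In this top view the arm hides the prop, so the extension match there means nothing.)

```bash
python3 -c "
from bench import *
print(finish_job())"
```

```text
the job is handed in; nothing more can be done
None
```

The prop is one hole longer and I have handed the job in, at about 20 s on the robot's clock. I pressed the button at about 11 N and dragged it under the wall with about 2 N. I then released it and pushed the cap from behind in steps of 4–5 mm until it popped up.

**Last checks:**
- The push force fell from about 5 N to about 1 N when the button popped up, and I stopped there.
- The cap top is back at 102 mm, so the button is fully up. It did not move when the arm backed away.
- The tube is about 69 mm out, which fits the next hole (58–102 mm) and not the unwanted one, 55 mm further along.
- The arm touches nothing, and the wrench, socket, can and jar look undisturbed in the last picture.

**What disagreed or failed:**
- **Side push:** My first push reached about 12 N along the prop, against the 4 N or so the text gives. The tips were riding up and pulling the cap against the wall; with them 2 mm lower it took 5–6 N. Of the forces I read, none passed 18 N along the prop or 25 N down. I only read force between rows of moves, so brief peaks would not show.
- **Last extension reading:** The final head-position match from the top camera failed because the arm hid the prop. The 69 mm comes from just before the arm backed off. The side view afterwards agrees, with the cap still centred at about x = 0.507 m.
- **Lock not tested:** I did not pull on the tube to test the lock, so it rests on the button height and the force drop.

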